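# Clip a glass rod into the strain viewer and hold its filter slide at the index

### The arm

A 6-joint arm with a two-finger parallel gripper is mounted at the origin on the work surface. World frame = base frame: x ahead of the robot, y to its left, z up, the work surface at z = 0. Lengths are in m, angles in degrees, forces in N, time in s.
With the tool pointing down it reaches from about 0.2 to 0.875 m from the base axis. Payload 3.4 kg.
Tool frame: the origin (TCP) lies at the very end of the fingers, on their centre line; the grasp point (between the pads) lies arm.tcp_to_grasp behind it (arm.tcp_to_grasp is the distance from the TCP to the grasp point, in m); z points along the fingers, y is the line along which they close (so a half turn about z gives the same grasp; the last joint's range is limited). The gripper opens to 94 mm and grips with 3 to 60 N. Pads are 16 mm wide; open, the fingers measure 119 mm over their backs; the gripper's body (75 mm by 177 mm) begins 78 mm behind the grasp point.
Start: joints at [65.776, 15.808, 86.224, -0, 77.962, -6.933], TCP at [0.171, 0.549, 0.205] pointing down, gripper open.
Joint ranges: [-165.64, 165.64], [-43.16, 119.46], [12.63, 154.43], [-67.54, 247.53], [6.08, 155.33], [-154.97, 154.97]. Speed limits (degrees/s): [147.25, 147.25, 180, 180, 180, 180].

### API

Orientations are given as [roll, pitch, yaw] about the fixed x, y, z axes, in that order (R = Rz(yaw) Ry(pitch) Rx(roll)).
In Python, from bench import telemetry, vision, ticket, arm gives the robot as it stands. The module is installed in compiled form; this text tells all that it offers.
- The arm moves only by the tool jog_arm, never from a script. Its argument "plan" is a list that holds one entry, the list of rows, each a list of 7 numbers: the shift along the tool's x, y, z in fractions of the full range, 1 being 1 m, then the turn, a rotation vector about the tool's x, y, z in a scale on which 1.0 is pi rad, then the finger opening in cm, from 0 to 9.4. In form: [[[tx, ty, tz, ax, ay, az, grip], ...]]. A call has 1 to 5 rows; each row is the pose to reach, as a shift and turn from the pose commanded when the call began, along the tool's axes at that moment; what a row does not reach only later rows make up. A row lasts 1/8 s, in which the tool goes at most 62.5 mm and 10.7 degrees, less where a joint would pass 70% of its speed; a pose out of reach is approached as far as the arm can. A shift or turn number past 1, either way, is cut back to 1. A call with a gripper value outside its range is refused whole. The fingers move at their own pace and stop on an object; the grip force is fixed at half the most. Time passes only in rows, so rows that repeat a pose let the fingers close. It gives the time, the measured TCP pose, the force, the opening and the grip force at its end, in the units of the state.
- telemetry.get_state(): the state, without advancing time (a new reading comes with each control period).
- vision.snapshot(name): name is "scene" or "top"; returns a dict with "pixels" (400x640x3 uint8, red, green, blue), "mtx" (3x3 intrinsics, pixels), "k1" (the pictures are not rectified: a ray, as slopes to the right and down, at radius r is drawn at 1 + k1 r^2 times it, then the intrinsics apply), "origin" and "rotation" of the camera in the world. Camera axes: x right, y up, looking along -z (the intrinsics and any distortion apply to the point x, -y, -z); pixel columns grow to the right and rows downward; lengths in m; the calibration is good to about 2 mm. A picture is of the moment at which its call begins. There is no depth.
- ticket.job_done(): hands the job in; it is judged then, once.
The state is a dict: "time": time; "q": joint angles; "qvel": joint speeds; "joint_efforts": joint torques, N m; "tcp_pos": TCP position; "orientation": TCP orientation; "wrist_force": force on the tool from outside, world axes, zero at the start; "wrist_torque": the same for the moment, N m; "width": opening from 0.0 (shut) to 1.0 (fully open); "finger_force": force on a finger pad.
Only numpy, scipy, OpenCV 4.12 (cv2) and the standard library are available. Lean on these libraries where they do the work, as an engineer would, in place of code of your own. Each camera call takes 0.05 s, during which the arm holds its last target. There are 200 camera calls.

### The job

Take the shorter, thicker glass rod from the rod rest and push it down past the sprung jaw of the strain viewer until it sits fully home in both forks, about centred, with the jaw closed over it, and let go of it. Then pull the viewer's spring-return filter slide out by its upright handle until the pointer on the handle lines up with the brass index post, keep it there for at least three seconds, and finish while still holding it there with the gripper. Leave everything else on the bench where it is.

Things in the scene. Friction and masses are not known exactly. Their poses are not given: they have to be found in the camera images.
- viewer: Strain viewer fixed to the bench: steel base 8 mm thick; grey light head (x -105 to -55, y -90 to 90, top 75 mm up) with a white window towards +x; fork clips in front of it. Origin on the bench under the middle of the forks; x from head to forks, y along the line of the forks, z up. The slide comes out of the head's -y end.
- seat (a point): Middle of the seated rod's axis, 50 mm above the viewer's origin; same axes; the seated rod lies along y. Two U forks at y -44 and 44 mm, 10 mm long in y, open upward: gap 14 mm, floor 44 mm above the bench, -x prong to 62 mm plus a lip flared outward to 78 mm, +x prong to 52 mm. Between them (y -39 to 39) nothing is above 22 mm.
- jaw (a joint): Sprung jaw of the fork clips, rad: 0 closed (rests there), positive with its noses pushed aside to viewer +x; springs shut by itself. Hinge pin along viewer y at x 0, 18 mm up. A rod coming down into the forks meets the noses with its axis about 68 mm up and opens the jaw to about 0.06 rad; that takes some 4 to 12 N of push, and full seating ends on the hard fork floors.
- jaw_nose (a point): Midway between the jaw's two noses: round, black, radius 6 mm, on steel arms just outside the forks at viewer y -60 and 60 mm. Closed, their axis is at viewer x 9, 60 mm above the bench, overhanging the gap; they close over a seated rod.
- slide (a joint): Pull-out of the filter slide, m: 0 fully in (spring-returned), positive as it is drawn out along viewer -y, stop at 0.085. The spring pulls it back with about 3.2 N at 0 plus 0.08 N per mm (8 N at 60 mm).
- handle (a point): Centre of the top face of the slide's handle, an upright black plate 36 mm (viewer x) by 12 mm (viewer y), 28 to 85 mm above the bench; axes as the viewer's. Fully in it is at viewer x -80, y -135: 39 mm clear to the head, with the slide bar there below 30 mm. A small steel pointer sticks out of its +x side, 52 mm up, at the middle of its thickness.
- index: Brass index post fixed on the viewer's base beside the slide: foot 18 x 16 mm, slim post with a 3 mm wide blade towards the handle's pointer, 47 mm tall. Origin under its foot, 8 mm above the bench, viewer x -34; axes as the viewer's. It stands 30 to 60 mm from the handle's start along viewer -y. Lined up: handle's middle and this origin at the same viewer y.
- rest: Rod rest fixed to the bench: steel plate 104 x 110 x 6 mm with two white ceramic notched bars at x = -42 and +42 mm (each 12 mm thick, top 37 mm). Origin on the bench under its middle; rods lie along its x in two V notches at y = -32 and +32 mm. Clear between the bars above 6 mm.
- rod: The rod to clip in: solid blue glass, 12 mm in diameter, 170 mm long, 48 g or so. Origin at its middle, x along its axis. It lies in one of the rest's two notches, level, its axis 32.5 mm above the bench.
- thin_rod: A thinner, longer rod of the same glass, 7 mm by 220 mm, in the other notch, axis 29 mm above the bench. Leave it. Origin at its middle, x along its axis.
- matchbox: Cardboard box 36 x 53 x 16 mm lying on the bench beside the viewer's forks, origin under its middle. Leave it.
- tin_lid: Flat steel lid, 40 mm across, 10 mm tall, by the rod rest, origin under its middle. Leave it.
- paddle: Wooden slab 70 x 60 x 12 mm, origin under its middle. Leave it.
- jar: Glass jar 68 mm across, 100 mm tall, steel cap, origin under its middle. Leave it.
- tweezers: Dark steel tweezers, 140 mm long, lying, origin under the middle. Leave them.
- mug: White mug 76 mm across, 90 mm tall, with rods standing in it up to 240 mm, origin under its middle. Leave it.

How it is judged:
By the outcome, as a careful person would: the job done as asked, in the order asked, and still so for the second after the job is handed in, while the arm keeps its last pose, push and grip.
It also fails if it takes over 62 s, if anything falls off the work surface, if the arm or the gripper's body presses on something with over 40 N, if the wrist force passes 120 N, or if a joint passes its speed limit or range.

## Working session

There is one attempt and no reset: what is moved stays moved. The work goes in short steps, Python scripts to look and compute and a tool call to move; the robot and the scene stay as the last step left them, time stands still between calls to the robot, and variables do not carry over. Pictures are saved under pics/ and viewed, at most 10 in all, crops included, and the job is handed in when it is done.

Besides the shell and the picture viewer there is one more tool, called after "Emit:" as name(argument=value, ...), one argument or row to a line, values as JSON. jog_arm: Moves the arm, as the interface text tells. Its arguments: {"type":"object","properties":{"plan":{"type":"array","items":{"type":"array","items":{"type":"array","items":{"type":"number"}}}}},"required":["plan"]}

```bash
mkdir -p pics
cat > h.py <<'E'
import numpy as np, cv2, pickle
from bench import telemetry, vision, ticket, arm
def cam(n, save):
    s=vision.snapshot(n); cv2.imwrite(f'pics/{save}.png',cv2.cvtColor(s['pixels'],cv2.COLOR_RGB2BGR))
    pickle.dump(s,open(f'pics/{save}.pkl','wb')); return s
def load(save): return pickle.load(open(f'pics/{save}.pkl','rb'))
def project(s,P):
    c=(np.atleast_2d(P)-s['origin'])@np.array(s['rotation'])
    u=c[:,0]/-c[:,2]; v=-c[:,1]/-c[:,2]; k=1+s['k1']*(u*u+v*v)
    m=np.array(s['mtx']); return np.c_[m[0,0]*u*k+m[0,2], m[1,1]*v*k+m[1,2]]
def at_z(s,px,z):
    px=np.atleast_2d(px).astype(float); m=np.array(s['mtx'])
    a=cv2.undistortPoints(px.reshape(-1,1,2),m,np.array([s['k1'],0,0,0.])).reshape(-1,2)
    d=np.c_[a[:,0],-a[:,1],-np.ones(len(a))]@np.array(s['rotation']).T
    o=np.array(s['origin']); t=(z-o[2])/d[:,2]; return o+t[:,None]*d
E
python3 - <<'E'
from h import *
for n in('top','scene'):
    s=cam(n,n+'0'); print(n,s['mtx'],s['k1'],s['origin'],s['rotation'])
    cv2.imwrite(f'pics/{n}0b.png',cv2.resize(cv2.imread(f'pics/{n}0.png'),(800,500),interpolation=cv2.INTER_CUBIC))
print(telemetry.get_state(), arm.tcp_to_grasp)
E
```

```text
top [[481.18000858   0.         327.29314572]
 [  0.         481.18000858 197.24309234]
 [  0.           0.           1.        ]] -0.04372451431162355 [ 0.34832426 -0.07726913  1.2254412 ] [ 13.31774468   0.33351922 -91.93644527]
scene [[449.47269961   0.         313.88165163]
 [  0.         449.47269961 199.34563811]
 [  0.           0.           1.        ]] -0.046283783824658135 [1.31358984 0.56184703 1.12207601] [ 42.52593626  -0.73868351 133.93598801]
{'time': 0.1, 'q': array([ 6.57752486e+01,  1.58430143e+01,  8.62856062e+01,  1.03994257e-03,
        7.79632749e+01, -6.93307457e+00]), 'qvel': array([-0.1213908 , -0.00828918, -0.14107141,  0.06681542, -0.0200776 ,
        0.04526267]), 'joint_efforts': array([ 1.53958033e-03, -4.05457878e+01, -2.37778527e+01,  7.00977445e-02,
        2.98663729e-02, -4.22271182e-05]), 'tcp_pos': array([0.170706  , 0.54855404, 0.20471747]), 'orientation': array([-1.79908899e+02, -1.21019797e-02,  1.62708096e+02]), 'wrist_force': array([ 0.03258786,  0.19674717, -0.4738073 ]), 'wrist_torque': array([-0.01975991,  0.0192407 ,  0.04041725]), 'finger_force': 0.0, 'width': 1.000956670413974} 0.0188
```

View pics/top0b.png

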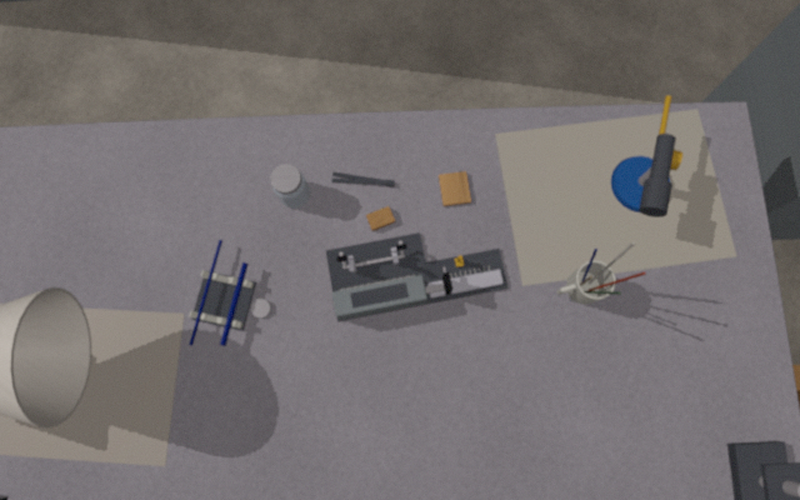

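View pics/scene0b.png

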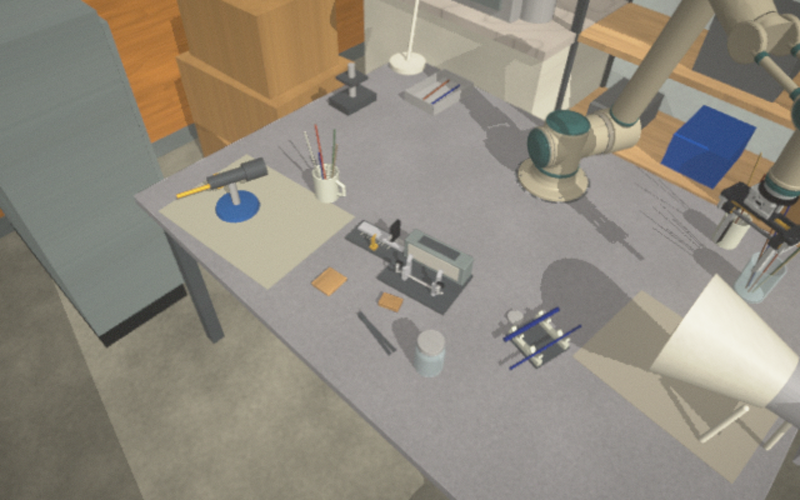

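The top view shows the thick rod at about (235,304), running (246,264) to (224,344). The viewer is near (415,280), with the handle at about (447,284) and the index at (459,262). The scene view agrees. The rotations are rpy, so I'll convert them, then enlarge.

```bash
python3 - <<'E'
t=open('h.py').read()
t=t.replace("import numpy as np, cv2, pickle","import numpy as np, cv2, pickle\nfrom scipy.spatial.transform import Rotation as Ro")
t=t.replace("np.array(s['rotation'])","RR(s)").replace("def project","def RR(s): return Ro.from_euler('xyz',s['rotation'],degrees=True).as_matrix()\ndef project")
open('h.py','w').write(t)
E
python3 - <<'E'
from h import *
a=cv2.imread('pics/top0.png')
f=lambda y,x,h,w,k:cv2.resize(a[y:y+h,x:x+w],(w*k,h*k),interpolation=cv2.INTER_CUBIC)
# left: rest x145-222,y185-285 ; k5
v=f(180,255,84,160,5); 
cv2.imwrite('pics/c_view.png',v); r=f(185,140,100,90,6); cv2.imwrite('pics/c_rest.png',r)
s=load('top0'); print(at_z(s,[[188,243],[320,197]],0.03))
E
```

```text
[[ 0.52567302  0.27369549  0.03      ]
 [ 0.63267641 -0.06128525  0.03      ]]
```

View pics/c_view.png

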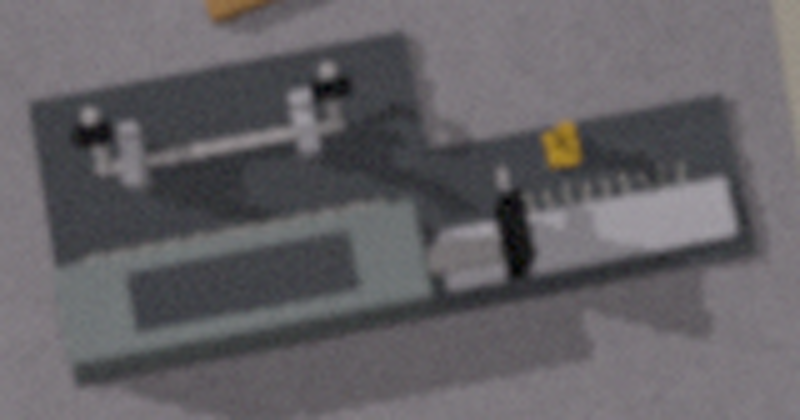

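View pics/c_rest.png

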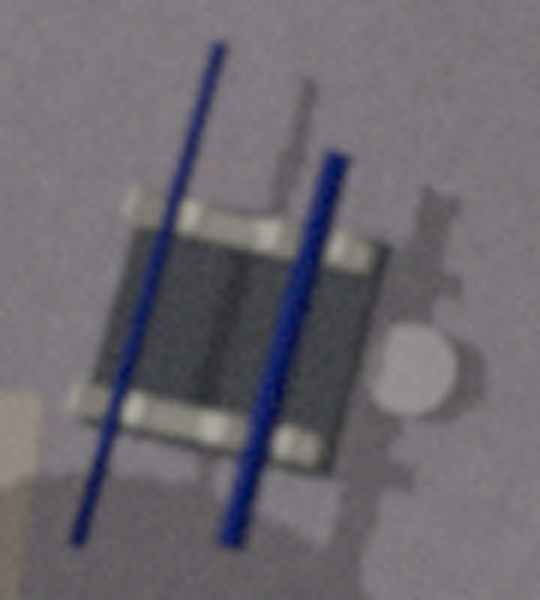

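Viewer crop (5x, offset 255,180):
- Head top corners: (57,265), (415,200), (432,295), (75,365).
- Noses: (93,130) and (330,85).
- Index: (562,145).
- Black handle: (497–528, 195–275).

Rest crop (6x, offset 140,185): the thick rod runs from (337,152) to (232,545).

One scene enlargement is next, so I can fit both cameras.

Run:
```python
from h import *
a=cv2.imread('pics/scene0.png')[165:305,270:470]
cv2.imwrite('pics/c_sc.png',cv2.resize(a,(800,560),interpolation=cv2.INTER_CUBIC))
```

```text
(no output)
```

View pics/c_sc.png

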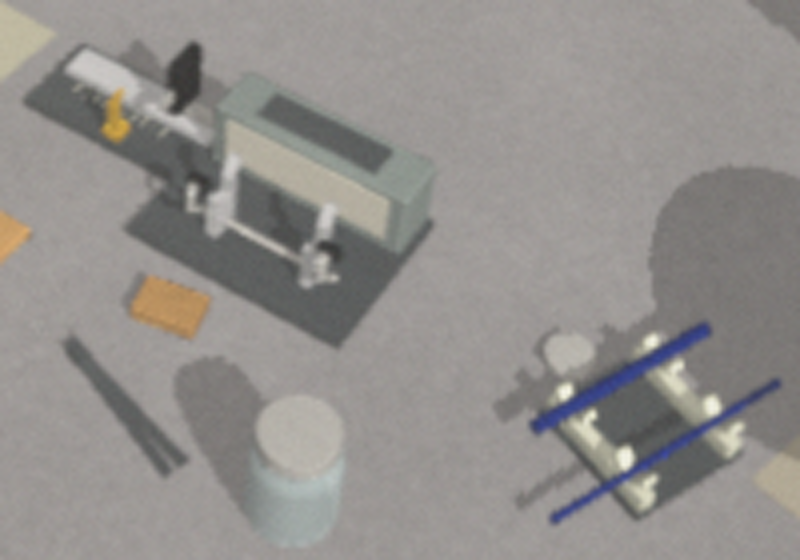

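The scene crop (4x, offset 270,165) shows:
- Noses at (200,185) and (328,253).
- Head corners at (222,108), (248,73), (435,160), (398,205).
- Rod ends at (708,328) and (537,427).
- Index foot at about (116,130), blade top at about (118,92).
- Handle top at about (191,46).

```bash
cat > fit.py <<'E'
from h import *
from scipy.optimize import least_squares
T,S=load('top0'),load('scene0')
ct=lambda u:(np.array(u)+.5)/5-.5+[255,180]
cr=lambda u:(np.array(u)+.5)/6-.5+[140,185]
cs=lambda u:(np.array(u)+.5)/4-.5+[270,165]
Pv=np.array([[-55,90,75],[-55,-90,75],[-105,-90,75],[-105,90,75],[9,60,62],[9,-60,62]])/1e3
ut=ct([[57,265],[415,200],[432,295],[75,365],[93,130],[330,85]])
us=cs([[398,205],[222,108],[248,73],[435,160],[328,251],[200,183]])
def w(p,P): c,s=np.cos(p[2]),np.sin(p[2]); return np.asarray(P)@np.array([[c,s,0],[-s,c,0],[0,0,1]])+[p[0],p[1],0]
def fit(which):
    f=lambda p:np.r_[(project(T,w(p,Pv))-ut).ravel()*which[0],(project(S,w(p,Pv))-us).ravel()*which[1]]
    r=least_squares(f,[.63,0,.15],loss='soft_l1'); return r.x,f(r.x)
if __name__=='__main__':
    for wh in((1,0),(0,1),(1,1)):
        p,r=fit(wh); print(wh,p[:2].round(4),np.degrees(p[2]).round(2)); 
    print(r.reshape(-1,2).round(1))
    inv=lambda X:(np.array([[np.cos(p[2]),np.sin(p[2])],[-np.sin(p[2]),np.cos(p[2])]])@(X[:,:2]-p[:2]).T).T
    # predicted landmark positions in crops
    L=w(p,np.array([[-80,-135,85],[-62,-135,85],[-98,-135,85],[-80,-129,85]])/1e3)
    print('handle pred top',((project(T,L)-[255,180])*5).round(),'scene',((project(S,L)-[270,165])*4).round())
    def fi(q):
        L=w(p,[[q[0],q[1],.055],[q[0],q[1],.008]]); return np.r_[(project(S,L)-cs([[118,92],[116,131]])).ravel()]
    q=least_squares(fi,[-.034,-.18]).x; print('index scene',q, 'top z30',inv(at_z(T,ct([[562,145]]),.03)),inv(at_z(T,ct([[562,145]]),.012)))
    for z,n,s,u in((.0325,'T',T,cr([[337,152],[232,545]])),(.0325,'S',S,cs([[708,328],[537,427]]))):
        e=at_z(s,u,z); d=e[0]-e[1]; print('rod',n,e.mean(0).round(4),np.linalg.norm(d).round(4),np.degrees(np.arctan2(d[1],d[0])).round(2));
E
python3 fit.py
```

```text
(1, 0) [ 0.6069 -0.0063] 9.02
(0, 1) [ 0.6071 -0.0017] 9.1
(1, 1) [ 0.6068 -0.005 ] 8.94
[[-1.6 -0.1]
 [-0.2 -1. ]
 [ 0.4  0.1]
 [-1.9  0.2]
 [-0.3  0.3]
 [-0.1  0.4]
 [ 1.4 -0.5]
 [-3.  -1. ]
 [-0.9 -1.2]
 [ 0.2  0.9]
 [-0.7 -0.6]
 [-1.2 -0.9]]
handle pred top [[514. 222.]
 [507. 186.]
 [522. 258.]
 [502. 224.]] scene [[181.  53.]
 [168.  65.]
 [193.  40.]
 [187.  56.]]
index scene [-0.03723413 -0.17034537] top z30 [[-0.03561953 -0.17113533]] [[-0.03214173 -0.17324217]]
rod T [0.5274 0.2753 0.0325] 0.1687 -13.4
rod S [0.5233 0.2792 0.0325] 0.168 166.09
```

```bash
cat >> h.py <<'E'
def go(pos,yaw):
    "shift (cm) and turn (rad) in tool axes from the present pose; tool down"
    st=telemetry.get_state(); R=Ro.from_euler('xyz',st['orientation'],degrees=True)
    G=Ro.from_euler('xyz',[180,0,yaw],degrees=True)
    print('shift',(R.inv().apply(np.array(pos)-st['tcp_pos'])*100).round(2),'turn',(R.inv()*G).as_rotvec().round(3),
     '| t',round(st['time'],2),'tcp',st['tcp_pos'].round(4),st['orientation'].round(1),'F',st['wrist_force'].round(1),'w',round(st['width']*94,1),'ff',round(st['finger_force'],1))
E
python3 - <<'E'
from h import *
T,S=load('top0'),load('scene0')
def tri(a,b):
    A0,A1=at_z(T,[a],0)[0],at_z(T,[a],.5)[0]; B0,B1=at_z(S,[b],0)[0],at_z(S,[b],.5)[0]
    d,e=A1-A0,B1-B0; M=np.c_[d,-e]; k=np.linalg.lstsq(M,B0-A0,rcond=None)[0]; P,Q=A0+k[0]*d,B0+k[1]*e
    return ((P+Q)/2).round(3),np.linalg.norm(P-Q).round(3)
print(tri(np.array([50,357])/1.25,np.array([725,365])/1.25), tri(np.array([287,175])/1.25,np.array([430,340])/1.25))
print(tri(np.array([50,290])/1.25,np.array([655,360])/1.25), tri(np.array([50,425])/1.25,np.array([790,360])/1.25))
go([.525,.277,.12],166.5)
go([.35,.38,.16],166.5)
E
```

```text
(array([0.412, 0.629, 0.114]), np.float64(0.065)) (array([0.767, 0.16 , 0.102]), np.float64(0.007))
(array([0.539, 0.549, 0.195]), np.float64(0.016)) (array([0.273, 0.7  , 0.053]), np.float64(0.148))
shift [-41.9  -15.38   8.49] turn [-0.002 -0.    -0.066] | t 0.1 tcp [0.1707 0.5486 0.2047] [-179.9   -0.   162.7] F [ 0.   0.2 -0.5] w 94.1 ff 0.0
shift [-22.13 -10.76   4.48] turn [-0.002 -0.    -0.066] | t 0.1 tcp [0.1707 0.5486 0.2047] [-179.9   -0.   162.7] F [ 0.   0.2 -0.5] w 94.1 ff 0.0
```

The manual's scale: shifts go in shares of 1 m and turns go in shares of pi rad. Converting my numbers, -18 cm / 100 = -0.18, -15 cm / 100 = -0.15, -0.066 rad / 3.1416 = -0.021.

Emit:
jog_arm(
  plan=[
    [[-0.03,-0.03,0.008,0,0,-0.0064,5],[-0.07,-0.06,0.016,0,0,-0.0127,5],[-0.11,-0.09,0.025,0,0,-0.021,5],[-0.15,-0.12,0.035,0,0,-0.021,5],[-0.18,-0.143,0.045,0,0,-0.021,5]],
  ],
)

```text
time: 0.72
tcp_pos: [0.3009, 0.3572, 0.1599]
orientation: [-180.0, -0.0, 166.5]
wrist_force: [0.5, 0.5, -0.3]
width: 0.539
finger_force: 0.0
```

```bash
python3 -c "
from h import *
go([.525,.277,.09],166.5)"
```

```text
shift [-23.66  -2.54   6.99] turn [-0.001 -0.    -0.001] | t 0.72 tcp [0.3009 0.3572 0.1599] [-180.    -0.   166.5] F [ 0.5  0.5 -0.3] w 50.7 ff 0.0
```

In the tool's units: -23.7 cm / 100 = -0.237, -20.5 cm / 100 = -0.205.

Emit:
jog_arm(
  plan=[
    [[-0.05,-0.005,0.01,0,0,0,5],[-0.1,-0.01,0.02,0,0,0,5],[-0.155,-0.017,0.04,0,0,0,5],[-0.205,-0.022,0.06,0,0,0,5],[-0.237,-0.025,0.07,0,0,0,5]],
  ],
)

```text
time: 1.35
tcp_pos: [0.5264, 0.2779, 0.0887]
orientation: [-179.9, -0.1, 166.4]
wrist_force: [-0.2, 0.7, -0.3]
width: 0.532
finger_force: 0.0
```

Run:
```python
from h import *
T=cam('top','top1');S=cam('scene','scene1')
go([.525,.277,.0137],166.5)
# predicted fingertip center at tcp
st=telemetry.get_state(); print(project(T,[st['tcp_pos']]),project(S,[st['tcp_pos']]))
a=cv2.imread('pics/top1.png')[185:285,140:230]; b=cv2.imread('pics/scene1.png')[205:305,390:480]
f=lambda a,k:cv2.resize(a,None,fx=k,fy=k,interpolation=cv2.INTER_CUBIC)
cv2.imwrite('pics/c1.png',np.hstack([f(a,4),f(b,4)]))
```

```text
shift [ 0.2  -0.11  7.47] turn [-0.001 -0.001 -0.003] | t 1.45 tcp [0.5273 0.2776 0.0884] [-179.9   -0.   166.3] F [-1.7  0.1 -0. ] w 50.5 ff 0.0
[[179.39214531 239.00249054]] [[428.40022979 247.93888022]]
```

View pics/c1.png

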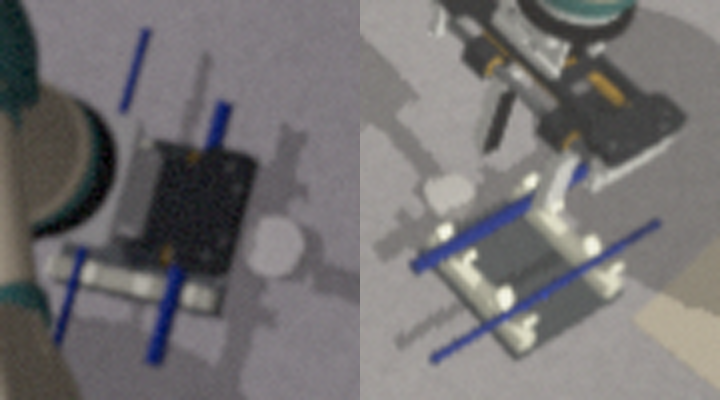

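The open fingers straddle the thick rod, with tips at about (488,150) and (548,210) in the scene half, clear of the lid and the thin rod. Descending and closing.

In the tool's units: 7.5 cm / 100 = 0.075, 6.8 cm / 100 = 0.068.

Emit:
jog_arm(
  plan=[
    [[0.002,-0.001,0.025,0,0,0,5],[0.002,-0.001,0.05,0,0,0,5],[0.002,-0.001,0.068,0,0,0,5],[0.002,-0.001,0.075,0,0,0,5],[0.002,-0.001,0.075,0,0,0,5]],
  ],
)

```text
time: 2.08
tcp_pos: [0.522, 0.2791, 0.0155]
orientation: [-180.0, -0.0, 166.5]
wrist_force: [0.4, 0.8, 0.3]
width: 0.53
finger_force: 0.0
```

Emit:
jog_arm(
  plan=[
    [[0,0,0,0,0,0,3],[0,0,0,0,0,0,1.6],[0,0,0,0,0,0,0.5],[0,0,0,0,0,0,0.5],[0,0,0,0,0,0,0.5]],
  ],
)

```text
time: 2.7
tcp_pos: [0.5224, 0.2775, 0.0157]
orientation: [-179.9, -0.0, 166.5]
wrist_force: [-0.4, -4.4, 3.6]
width: 0.119
finger_force: 30.0
```

In the tool's units: -13 cm / 100 = -0.13, -10 cm / 100 = -0.1.

Emit:
jog_arm(
  plan=[
    [[0,0,-0.01,0,0,0,0.5],[0,0,-0.03,0,0,0,0.5],[0,0,-0.06,0,0,0,0.5],[0,0,-0.1,0,0,0,0.5],[0,0,-0.13,0,0,0,0.5]],
  ],
)

```text
time: 3.32
tcp_pos: [0.5233, 0.2798, 0.1478]
orientation: [179.8, 0.1, 166.5]
wrist_force: [0.7, -1.0, -0.1]
width: 0.116
finger_force: 30.0
```

```bash
python3 -c "
from h import *
go([.607,-.004,.145],99)"
```

```text
shift [-14.77 -25.64   0.23] turn [ 0.003 -0.     1.178] | t 3.33 tcp [0.5233 0.2798 0.1478] [1.798e+02 1.000e-01 1.665e+02] F [ 0.7 -1.  -0.1] w 10.9 ff 30.0
```

In the tool's units: -19 cm / 100 = -0.19, -15 cm / 100 = -0.15, 0.75 rad / 3.1416 = 0.2387.

Emit:
jog_arm(
  plan=[
    [[-0.02,-0.034,0,0,0,0.0477,0.5],[-0.04,-0.07,0,0,0,0.0955,0.5],[-0.065,-0.11,0,0,0,0.1432,0.5],[-0.09,-0.15,0,0,0,0.191,0.5],[-0.11,-0.19,0,0,0,0.2387,0.5]],
  ],
)

```text
time: 3.95
tcp_pos: [0.5864, 0.0676, 0.1461]
orientation: [179.9, -0.0, 123.2]
wrist_force: [-0.1, -1.1, 0.2]
width: 0.121
finger_force: 30.0
```

```bash
python3 -c "
from h import *
go([.607,-.004,.130],99)"
```

```text
shift [-7.12 -2.2   1.61] turn [ 0.002 -0.001  0.423] | t 3.95 tcp [0.5864 0.0676 0.1461] [179.9  -0.  123.2] F [-0.1 -1.1  0.2] w 11.4 ff 30.0
```

In the tool's units: -7.1 cm / 100 = -0.071, -2.2 cm / 100 = -0.022, 0.42 rad / 3.1416 = 0.1337.

Emit:
jog_arm(
  plan=[
    [[-0.025,-0.007,0,0,0,0.0477,0.5],[-0.05,-0.015,0.01,0,0,0.0955,0.5],[-0.071,-0.022,0.025,0,0,0.1337,0.5],[-0.071,-0.022,0.04,0,0,0.1337,0.5],[-0.071,-0.022,0.05,0,0,0.1337,0.5]],
  ],
)

```text
time: 4.58
tcp_pos: [0.6056, -0.0019, 0.0946]
orientation: [-180.0, -0.1, 99.5]
wrist_force: [-0.5, 0.3, -1.1]
width: 0.114
finger_force: 30.0
```

Run:
```python
from h import *
T=cam('top','top2');S=cam('scene','scene2')
go([.607,-.004,.095],99)
a=cv2.imread('pics/top2.png')[180:250,250:350]; b=cv2.imread('pics/scene2.png')[170:270,280:380]
f=lambda a,k:cv2.resize(a,None,fx=k,fy=k,interpolation=cv2.INTER_CUBIC)
B=f(b,4);A=f(a,4);A=np.vstack([A,np.zeros((120,400,3),np.uint8)])
cv2.imwrite('pics/c2.png',np.hstack([A,B]))
```

```text
shift [-0.27  0.16 -0.08] turn [-0.002 -0.001  0.01 ] | t 4.67 tcp [ 0.605  -0.0017  0.0942] [-1.799e+02 -1.000e-01  9.960e+01] F [-0.8 -0.4 -1. ] w 11.2 ff 30.0
```

View pics/c2.png

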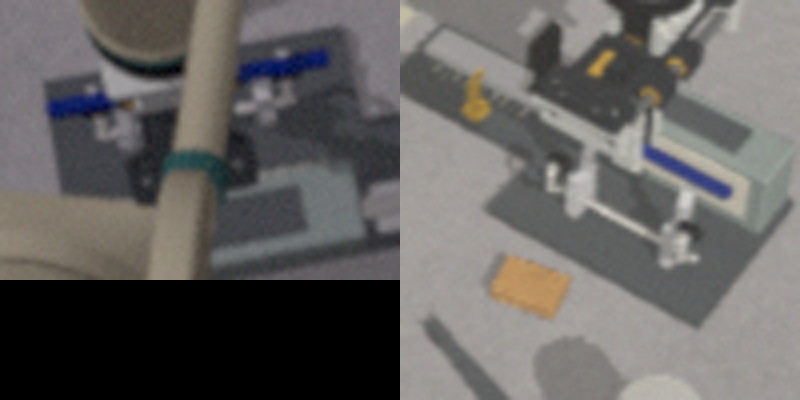

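In the top view the held rod's ends are at crop (50,107) and (328,59). In the scene view only the right end shows, at (330,192). I'll compare the rod with the viewer frame within each camera.

Run:
```python
from fit import *
z=.0942+.0168
p,_=fit((1,0)); q,_=fit((0,1)); 
def inv(p,X):
    c,s=np.cos(p[2]),np.sin(p[2]); return (X[:,:2]-p[:2])@np.array([[c,-s],[s,c]])
e=at_z(T,(np.array([[50,107],[328,59]])+.5)/4-.5+[250,180],z)
d=e[0]-e[1]; print('T rod mid',e.mean(0),np.linalg.norm(d),np.degrees(np.arctan2(d[1],d[0])),'in viewer',inv(p,e)*1e3)
f=at_z(S,(np.array([[330,192]])+.5)/4-.5+[280,170],z); print('S end',f,inv(q,f)*1e3)
# refit viewer x,y from noses only, T and S
print('noses T',inv(p,at_z(T,ut[4:],.062))*1e3,'S',inv(q,at_z(S,us[4:],.062))*1e3)
for n,s in(('top2',T),('scene2',S)): print(n, project(s,[[.605,-.0017,.0942]]))
```

```text
T rod mid [ 0.60712334 -0.00731585  0.111     ] 0.1675325066029574 98.0556738747149 in viewer [[  1.52230194  82.69928998]
 [ -1.3055176  -84.80934921]]
S end [[0.58943447 0.07984336 0.111     ]] [[-4.57627616 83.3246635 ]]
noses T [[  9.98830549  60.32566278]
 [ 10.01515175 -59.24772681]] S [[  8.97440851  59.60884308]
 [  8.82087444 -58.0773451 ]]
top2 [[295.09892338 202.86186101]]
scene2 [[337.73443902 209.61039945]]
```

In the tool's units: 3.2 cm / 100 = 0.032, 2.7 cm / 100 = 0.027.

Emit:
jog_arm(
  plan=[
    [[0.001,0,0.01,0,0,0,0.5],[0.001,0,0.02,0,0,0,0.5],[0.001,0,0.027,0,0,0,0.5],[0.001,0,0.032,0,0,0,0.5],[0.001,0,0.032,0,0,0,0.5]],
  ],
)

```text
time: 5.3
tcp_pos: [0.6057, -0.002, 0.063]
orientation: [-180.0, -0.0, 99.5]
wrist_force: [-0.4, 0.0, -0.8]
width: 0.121
finger_force: 30.0
```

In the tool's units: 0.8 cm / 100 = 0.008, 0.7 cm / 100 = 0.007.

Emit:
jog_arm(
  plan=[
    [[0,0,0.003,0,0,0,0.5],[0,0,0.005,0,0,0,0.5],[0,0,0.007,0,0,0,0.5],[0,0,0.008,0,0,0,0.5],[0,0,0.008,0,0,0,0.5]],
  ],
)

```text
time: 5.92
tcp_pos: [0.606, -0.002, 0.0554]
orientation: [-180.0, -0.0, 99.5]
wrist_force: [0.3, -0.2, -0.8]
width: 0.12
finger_force: 30.0
```

In the tool's units: 0.5 cm / 100 = 0.005, 0.4 cm / 100 = 0.004.

Emit:
jog_arm(
  plan=[
    [[0,0,0.002,0,0,0,0.5],[0,0,0.004,0,0,0,0.5],[0,0,0.005,0,0,0,0.5],[0,0,0.005,0,0,0,0.5]],
  ],
)

```text
time: 6.42
tcp_pos: [0.6053, -0.0021, 0.0507]
orientation: [-179.9, -0.0, 99.5]
wrist_force: [-2.9, -0.2, 4.1]
width: 0.115
finger_force: 30.0
```

In the tool's units: 0.3 cm / 100 = 0.003, 0.2 cm / 100 = 0.002.

Emit:
jog_arm(
  plan=[
    [[0,0,0.001,0,0,0,0.5],[0,0,0.002,0,0,0,0.5],[0,0,0.003,0,0,0,0.5],[0,0,0.003,0,0,0,0.5]],
  ],
)

```text
time: 6.92
tcp_pos: [0.6044, -0.0022, 0.0476]
orientation: [-179.8, -0.0, 99.5]
wrist_force: [-4.6, -0.5, 4.7]
width: 0.116
finger_force: 30.0
```

In the tool's units: 0.5 cm / 100 = 0.005, 0.4 cm / 100 = 0.004.

Emit:
jog_arm(
  plan=[
    [[0,0,0.002,0,0,0,0.5],[0,0,0.004,0,0,0,0.5],[0,0,0.005,0,0,0,0.5],[0,0,0.005,0,0,0,0.5]],
  ],
)

```text
time: 7.42
tcp_pos: [0.6045, -0.002, 0.0418]
orientation: [-179.8, -0.0, 99.5]
wrist_force: [-4.7, -1.6, 1.8]
width: 0.115
finger_force: 30.0
```

In the tool's units: 0.6 cm / 100 = 0.006, 0.4 cm / 100 = 0.004.

Emit:
jog_arm(
  plan=[
    [[0,0,0.002,0,0,0,0.5],[0,0,0.004,0,0,0,0.5],[0,0,0.006,0,0,0,0.5],[0,0,0.006,0,0,0,0.5]],
  ],
)

```text
time: 7.92
tcp_pos: [0.6056, -0.0018, 0.0355]
orientation: [-179.9, -0.0, 99.5]
wrist_force: [-2.6, -0.0, -4.4]
width: 0.116
finger_force: 30.0
```

In the tool's units: 0.3 cm / 100 = 0.003, 0.2 cm / 100 = 0.002.

Emit:
jog_arm(
  plan=[
    [[0,0,0.001,0,0,0,0.5],[0,0,0.002,0,0,0,0.5],[0,0,0.003,0,0,0,0.5],[0,0,0.003,0,0,0,0.5]],
  ],
)

```text
time: 8.43
tcp_pos: [0.6066, -0.0019, 0.0339]
orientation: [179.9, 0.0, 99.5]
wrist_force: [-3.1, -1.0, 0.4]
width: 0.121
finger_force: 30.0
```

In the tool's units: 0.3 cm / 100 = 0.003, 0.2 cm / 100 = 0.002.

Emit:
jog_arm(
  plan=[
    [[0,0,0.001,0,0,0,0.5],[0,0,0.002,0,0,0,0.5],[0,0,0.003,0,0,0,0.5],[0,0,0.003,0,0,0,0.5]],
  ],
)

```text
time: 8.93
tcp_pos: [0.6067, -0.002, 0.033]
orientation: [179.9, 0.0, 99.5]
wrist_force: [-5.7, 0.7, 11.9]
width: 0.117
finger_force: 30.0
```

In the tool's units: -0.2 cm / 100 = -0.002.

Emit:
jog_arm(
  plan=[
    [[0,0,-0.002,0,0,0,0.8],[0,0,-0.002,0,0,0,2],[0,0,-0.002,0,0,0,3.5],[0,0,-0.002,0,0,0,3.5],[0,0,-0.002,0,0,0,3.5]],
  ],
)

```text
time: 9.55
tcp_pos: [0.6062, -0.002, 0.0323]
orientation: [180.0, -0.0, 99.5]
wrist_force: [0.6, 0.1, -0.9]
width: 0.369
finger_force: 0.0
```

In the tool's units: -13 cm / 100 = -0.13, -11 cm / 100 = -0.11.

Emit:
jog_arm(
  plan=[
    [[0,0,-0.02,0,0,0,3.5],[0,0,-0.05,0,0,0,3.5],[0,0,-0.08,0,0,0,3.5],[0,0,-0.11,0,0,0,3.5],[0,0,-0.13,0,0,0,3.5]],
  ],
)

```text
time: 10.18
tcp_pos: [0.6066, -0.002, 0.1641]
orientation: [179.9, 0.0, 99.5]
wrist_force: [-0.6, -1.1, -0.4]
width: 0.37
finger_force: 0.0
```

```bash
python3 -c "
from h import *
go([.549,-.1521,.125],9)
print(telemetry.get_state()['q'])"
```

```text
shift [-13.85  -8.16   3.9 ] turn [ 2.000e-03 -1.000e-03  1.579e+00] | t 10.18 tcp [ 0.6066 -0.002   0.1641] [179.9   0.   99.5] F [-0.6 -1.1 -0.4] w 34.8 ff 0.0
[-6.76641745e+00  1.98586399e+01  8.62197323e+01  6.32852960e-03
  7.37979486e+01 -1.62222472e+01]
```

In the tool's units: -7.5 cm / 100 = -0.075, -6 cm / 100 = -0.06, 0.85 rad / 3.1416 = 0.2706.

Emit:
jog_arm(
  plan=[
    [[-0.015,-0.01,0,0,0,0.0541,3.2],[-0.03,-0.02,0,0,0,0.1082,3.2],[-0.045,-0.03,0,0,0,0.1623,3.2],[-0.06,-0.04,0,0,0,0.2165,3.2],[-0.075,-0.045,0,0,0,0.2706,3.2]],
  ],
)

```text
time: 10.8
tcp_pos: [0.5735, -0.0838, 0.1625]
orientation: [-180.0, -0.0, 50.4]
wrist_force: [0.1, 0.3, 0.6]
width: 0.34
finger_force: 0.0
```

```bash
python3 -c "
from h import *
go([.549,-.1521,.125],9)"
```

```text
shift [-6.83  2.46  3.74] turn [-0.    -0.     0.723] | t 10.8 tcp [ 0.5735 -0.0838  0.1625] [-180.    -0.    50.4] F [0.1 0.3 0.6] w 32.0 ff 0.0
```

In the tool's units: -6.8 cm / 100 = -0.068, -6 cm / 100 = -0.06, 0.723 rad / 3.1416 = 0.2301.

Emit:
jog_arm(
  plan=[
    [[-0.015,0.005,0,0,0,0.0541,3.2],[-0.03,0.01,0,0,0,0.1082,3.2],[-0.045,0.015,0.01,0,0,0.1623,3.2],[-0.06,0.02,0.025,0,0,0.2165,3.2],[-0.068,0.025,0.037,0,0,0.2301,3.2]],
  ],
)

```text
time: 11.42
tcp_pos: [0.5499, -0.1524, 0.1248]
orientation: [-180.0, 0.0, 9.3]
wrist_force: [-0.4, 0.3, 0.6]
width: 0.34
finger_force: 0.0
```

Run:
```python
from h import *
T=cam('top','top3');S=cam('scene','scene3')
go([.549,-.1521,.046],9)
a=cv2.imread('pics/top3.png')[170:240,250:370]; b=cv2.imread('pics/scene3.png')[165:265,275:375]
f=lambda a,k:cv2.resize(a,None,fx=k,fy=k,interpolation=cv2.INTER_CUBIC)
A=f(a,3);B=f(b,4);A=np.vstack([A,np.zeros((190,360,3),np.uint8)])
cv2.imwrite('pics/c3.png',np.hstack([A,B]))
```

```text
shift [-0.02 -0.01  7.8 ] turn [-0.001  0.002  0.006] | t 11.53 tcp [ 0.5494 -0.1522  0.124 ] [-1.799e+02  1.000e-01  9.400e+00] F [-0.3 -0.4 -0. ] w 31.8 ff 0.0
```

View pics/c3.png

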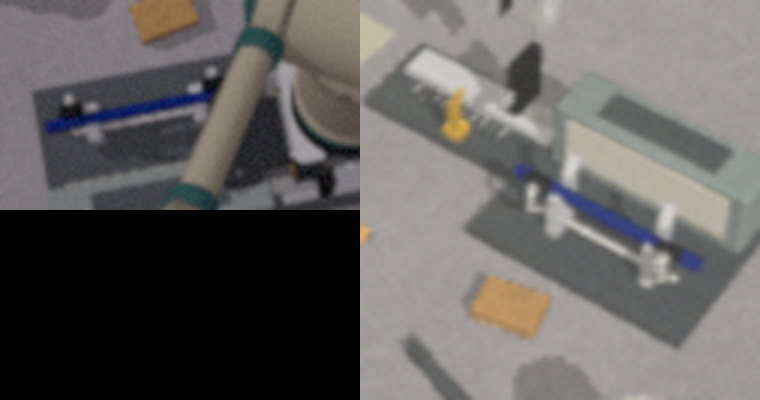

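The rod lies in both forks, with ends at about (520,172) and (698,263) in the scene half and both noses over it. I'll check its centring numerically and descend on the handle.

Run:
```python
from fit import *
p,_=fit((1,0)); q,_=fit((0,1))
def inv(p,X):
    c,s=np.cos(p[2]),np.sin(p[2]); return (X[:,:2]-p[:2])@np.array([[c,-s],[s,c]])
print('S ends',inv(q,at_z(S,(np.array([[338,263],[160,172]])+.5)/4-.5+[275,165],.05))*1e3)
print('T +y end',inv(p,at_z(T,(np.array([[48,126]])+.5)/3-.5+[250,170],.05))*1e3)
```

```text
S ends [[ -3.08289785  80.11568223]
 [ -0.33502634 -83.2893229 ]]
T +y end [[ 1.14761343 82.30295974]]
```

In the tool's units: 7.5 cm / 100 = 0.075, 6 cm / 100 = 0.06.

Emit:
jog_arm(
  plan=[
    [[0,0,0.02,0,0,0,3.2],[0,0,0.04,0,0,0,3.2],[0,0,0.06,0,0,0,3.2],[0,0,0.075,0,0,0,3.2],[0,0,0.075,0,0,0,3.2]],
  ],
)

```text
time: 12.15
tcp_pos: [0.5498, -0.1512, 0.0496]
orientation: [-179.9, 0.1, 9.4]
wrist_force: [0.6, 0.4, -0.6]
width: 0.343
finger_force: 0.0
```

Emit:
jog_arm(
  plan=[
    [[0,0,0,0,0,0,2],[0,0,0,0,0,0,1.2],[0,0,0,0,0,0,0.5],[0,0,0,0,0,0,0.5],[0,0,0,0,0,0,0.5]],
  ],
)

```text
time: 12.78
tcp_pos: [0.5509, -0.1515, 0.0513]
orientation: [-180.0, -0.1, 9.3]
wrist_force: [0.1, 3.5, 6.6]
width: 0.126
finger_force: 30.0
```

```bash
python3 -c "
from h import *
go([.549,-.1521,.05],9)"
```

```text
shift [-0.19  0.03  0.13] turn [-0.    -0.002  0.005] | t 12.78 tcp [ 0.5509 -0.1515  0.0513] [-1.8e+02 -1.0e-01  9.3e+00] F [0.1 3.5 6.6] w 11.8 ff 30.0
```

In the tool's units: 3.6 cm / 100 = 0.036, 3 cm / 100 = 0.03.

Emit:
jog_arm(
  plan=[
    [[0,0.006,0,0,0,0,0.5],[0,0.014,0,0,0,0,0.5],[0,0.022,0,0,0,0,0.5],[0,0.03,0,0,0,0,0.5],[0,0.036,0,0,0,0,0.5]],
  ],
)

```text
time: 13.4
tcp_pos: [0.5565, -0.1864, 0.0513]
orientation: [-179.9, -0.1, 9.3]
wrist_force: [-0.1, 7.1, 7.3]
width: 0.125
finger_force: 30.0
```

Emit:
jog_arm(
  plan=[
    [[0,0,0,0,0,0,0.5],[0,0,0,0,0,0,0.5]],
  ],
)

```text
time: 13.65
tcp_pos: [0.5564, -0.1861, 0.0513]
orientation: [-179.9, -0.1, 9.3]
wrist_force: [0.6, 6.4, 6.3]
width: 0.121
finger_force: 30.0
```

Run:
```python
from h import *
T=cam('top','top4');S=cam('scene','scene4')
go([.549,-.1521,.05],9)
a=cv2.imread('pics/top4.png')[185:235,330:405]; b=cv2.imread('pics/scene4.png')[155:215,270:345]
f=lambda a,k:cv2.resize(a,None,fx=k,fy=k,interpolation=cv2.INTER_CUBIC)
A=f(a,5);B=f(b,5);A=np.vstack([A,np.zeros((50,375,3),np.uint8)])
cv2.imwrite('pics/c4.png',np.hstack([A,B]))
```

```text
shift [-0.18 -3.47  0.13] turn [-0.002 -0.001  0.005] | t 13.75 tcp [ 0.5564 -0.186   0.0512] [-1.799e+02 -1.000e-01  9.300e+00] F [-0.5  6.3  6.6] w 11.7 ff 30.0
```

View pics/c4.png

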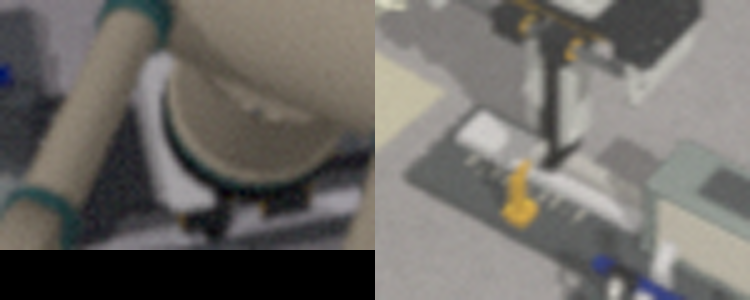

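The scene half shows the gripper holding the handle, with its lower end at about (555,165). The index is close by, blade top at about (522,163) and foot at (520,210). I'll measure handle vs index by segmenting the earlier unoccluded images.

```bash
cat > idx.py <<'E'
from fit import *
from scipy.optimize import minimize
T4,S4=load('top4'),load('scene4')
def box(cx,cy,x,y,z0,z1): return np.array([[cx+a*x/2,cy+b*y/2,z] for a in(-1,1) for b in(-1,1) for z in(z0,z1)])/1e3
def mask(s,off,fn,k=8):
    a=s['pixels'][off[1]:off[3],off[0]:off[2]].astype(np.float32)
    a=cv2.resize(a,None,fx=k,fy=k,interpolation=cv2.INTER_CUBIC); return fn(a).astype(np.uint8)
def render(s,p,boxes,off,shape,k=8):
    m=np.zeros(shape,np.uint8)
    for b in boxes:
        u=(project(s,w(p,b))-off[:2]+.5)*k-.5
        cv2.fillConvexPoly(m,cv2.convexHull(u.round().astype(np.int32)),1)
    return m
def match(s,p,mk,off,mod,x0):
    def c(v): m=render(s,p,mod(v),off,mk.shape); return 1-(m&mk).sum()/(m|mk).sum()
    best=min((minimize(c,np.array(x0)+d,method='Nelder-Mead',options=dict(initial_simplex=np.array(x0)+d+np.vstack([np.zeros(len(x0)),np.eye(len(x0))*4]),xatol=.05,fatol=1e-4)) for d in (0,-2,2)),key=lambda r:r.fun)
    return best.x.round(1),round(best.fun,3)
dark=lambda a:a.max(2)<45
yel=lambda a:(a[...,0]-a[...,2])>55
E
python3 - <<'E'
from idx import *
hm=lambda v:[box(v[0],v[1],36,12,28,85)]
for n,s,wh,oh,oi in(('T',T,(1,0),(350,212,366,240),(358,200,376,218)),('S',S,(0,1),(306,172,324,196),(288,182,306,203))):
    p,_=fit(wh)
    M=mask(s,oh,dark); I=mask(s,oi,yel)
    print(n,'px',M.sum()/64,I.sum()/64,'min',s['pixels'][oh[1]:oh[3],oh[0]:oh[2]].max(2).min())
    print(' handle',match(s,p,M,oh,hm,[-80,-135]))
    for fh in(4,8,12):
      for pw in(4,8):
        im=lambda v:[box(v[0],v[1],18,16,8,8+fh),box(v[0],v[1],pw,pw,8,55)]
        print(' index',fh,pw,match(s,p,I,oi,im,[-34,-171]))
E
```

```text
T px 77.09375 52.953125 min 6
 handle (array([ -81.9, -133.9]), np.float64(0.358))
 index 4 4 (array([ -33.1, -172. ]), np.float64(0.112))
 index 4 8 (array([ -33.4, -171.5]), np.float64(0.091))
 index 8 4 (array([ -33.2, -171.7]), np.float64(0.097))
 index 8 8 (array([ -33.8, -171.4]), np.float64(0.077))
 index 12 4 (array([ -33.5, -171.5]), np.float64(0.098))
 index 12 8 (array([ -33.7, -171.4]), np.float64(0.077))
S px 0.0 53.5625 min 57
 handle (array([ -80., -135.]), np.float64(1.0))
 index 4 4 (array([ -38.1, -173.7]), np.float64(0.304))
 index 4 8 (array([ -36.8, -174.6]), np.float64(0.204))
 index 8 4 (array([ -37., -174.]), np.float64(0.244))
 index 8 8 (array([ -36.9, -174.4]), np.float64(0.157))
 index 12 4 (array([ -36.8, -173.3]), np.float64(0.221))
 index 12 8 (array([ -35.6, -173.4]), np.float64(0.155))
```

Run:
```python
from idx import *
hm=lambda v:[box(v[0],v[1],36,12,28,85)]
for n,s,wh,oh,th in(('T',T,(1,0),(350,212,366,240),(35,45,55,65)),('S',S,(0,1),(306,172,324,196),(75,90,100,110))):
    p,_=fit(wh)
    g=s['pixels'][oh[1]:oh[3],oh[0]:oh[2]].max(2); print(g[::2]) if n=='S' else 0
    for t in th:
        M=mask(s,oh,lambda a:a.max(2)<t)
        k,l,st,_=cv2.connectedComponentsWithStats(M); M=(l==1+st[1:,4].argmax()).astype(np.uint8)
        print(n,t,M.sum()/64,render(s,p,hm([-80,-135]),oh,M.shape).sum()/64,match(s,p,M,oh,hm,[-80,-135]))
```

```text
T 35 63.375 121.125 (array([ -81. , -132.5]), np.float64(0.471))
T 45 76.921875 121.125 (array([ -81.9, -133.9]), np.float64(0.357))
T 55 99.859375 121.125 (array([ -82.5, -133.4]), np.float64(0.309))
T 65 147.078125 121.125 (array([ -82. , -133.2]), np.float64(0.405))
[[162 162 160 161 162 160 162 161 157 158 158 158 159 159 164 161 163 164]
 [157 156 160 160 158 156 157 159 159 159 155 153 153 156 158 162 157 160]
 [143 153 158 158 155 154 158 158 157 151 121  86  72  89 132 158 162 163]
 [125 125 142 154 157 156 157 146 122  86  65  64  58  70 114 148 157 159]
 [126 123 129 139 152 150 123  83  66  63  62  63  62  71 114 150 157 155]
 [121 121 124 123 124 110  83  66  64  63  61  57  60  71 124 152 155 157]
 [125 114 116 121 120 101  76  60  58  62  61  58  59  69 105 128 130 139]
 [156 152 149 140 123  97  75  63  58  59  61  58  58  68 107 123 121 124]
 [153 152 153 153 157 152 158 121  71  59  60  60  65  79 112 122 124 127]
 [163 166 166 163 166 171 157 113  64  57  70  85 116 122 122 122 127 125]
 [173 188 195 181 169 143 101  73  65  88 135 150 141 141 147 141 137 120]
 [152 151 155 167 183 187 189 180 184 193 179 160 145 137 137 138 139 124]]
S 75 80.921875 138.75 (array([ -80., -135.]), np.float64(0.417))
S 90 97.546875 138.75 (array([ -80., -135.]), np.float64(0.297))
S 100 107.15625 138.75 (array([ -80.3, -135.6]), np.float64(0.228))
S 110 117.0625 138.75 (array([ -80.9, -135.6]), np.float64(0.176))
```

Both cameras agree that handle-to-index travel is about 38 mm, and I've pulled 35. Adding 3 mm.

In the tool's units: 0.3 cm / 100 = 0.003, 0.15 cm / 100 = 0.0015.

Emit:
jog_arm(
  plan=[
    [[0,0.0015,0,0,0,0,0.5],[0,0.003,0,0,0,0,0.5],[0,0.003,0,0,0,0,0.5]],
  ],
)

```text
time: 14.12
tcp_pos: [0.5569, -0.189, 0.0512]
orientation: [-179.9, -0.1, 9.3]
wrist_force: [-0.4, 6.7, 7.1]
width: 0.122
finger_force: 30.0
```

Run:
```python
from idx import *
# average several frames to cut noise
fr=[cam('scene','scene5')['pixels'].astype(np.float32) for _ in range(8)]
go([.5509,-.1515,.0513],9.3)
a=np.mean(fr,0)[...,::-1]; q,_=fit((0,1))
x0,y0,k=284,166,14
c=cv2.resize(a[y0:y0+40,x0:x0+50],None,fx=k,fy=k,interpolation=cv2.INTER_CUBIC).clip(0,255).astype(np.uint8)
# line along viewer x at z 52 through index est; relative S estimate y=-174 (S frame)
P=w(q,np.array([[-36,-174,52],[-64,-174,52],[-36,-174,16],[-80,-174,28]])/1e3); u=((project(S,P)-[x0,y0]+.5)*k-.5)
print(u.round())
cv2.imwrite('pics/c5.png',c)
```

```text
shift [ 0.01 -3.78  0.  ] turn [-0.002 -0.001 -0.   ] | t 14.53 tcp [ 0.5569 -0.1888  0.0513] [-1.799e+02 -1.000e-01  9.300e+00] F [-0.6  6.4  7.3] w 11.7 ff 30.0
[[206. 324.]
 [275. 255.]
 [208. 428.]
 [314. 286.]]
```

View pics/c5.png

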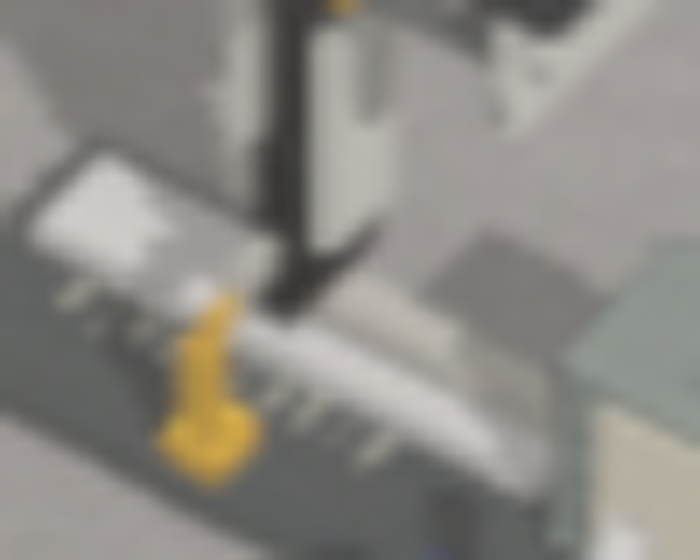

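The index blade top is at about (232,300) with its foot at (210,440). The handle's +x face spans u≈262–305 and its lower corner is at about (285,310). They look close to lined up; I'll refine numerically using the pointer in the first top image and the averaged edges.

Run:
```python
from idx import *
p,_=fit((1,0)); q,_=fit((0,1))
def inv(p,X):
    c,s=np.cos(p[2]),np.sin(p[2]); return (X[:,:2]-p[:2])@np.array([[c,-s],[s,c]])
print('T pointer',inv(p,at_z(T,ct([[502,170],[502,185]]),.052))*1e3)
P=lambda x,y,z:((project(S,w(q,np.array([[x,y,z]])/1e3))-[284,166]+.5)*14-.5)[0]
b=P(-62,-173,52); print('base',b,'dx',P(-61,-173,52)-b,'dy',P(-62,-172,52)-b,'dz',P(-62,-173,53)-b)
g=load('scene5')['pixels'].astype(int)
print('S5 rows, cols 298..316 (max)');
for r in range(172,192,1): print(r,g[r,298:316].max(1))
t=T['pixels'].astype(int); print('T0 cols 350..374')
for r in range(204,236,1): print(r,t[r,350:374].sum(1)//3)
```

```text
T pointer [[ -46.65544945 -135.31410704]
 [ -54.08999379 -133.77332328]]
base [273.57493873 261.5926189 ] dx [-2.457429    2.44188201] dy [3.41015822 1.74535603] dz [-0.02005265 -2.94474783]
S5 rows, cols 298..316 (max)
172 [142 154 168 170 143  96  65  73 142 170 172 155 138 143 153 164 161 160]
173 [130 151 164 170 140  95  64  75 141 169 175 159 141 147 156 163 161 161]
174 [127 148 164 168 139  93  65  75 142 171 177 163 154 165 168 163 158 158]
175 [127 138 158 161 129  86  61  79 143 171 181 183 181 178 167 159 161 162]
176 [128 135 153 141  99  68  64  79 143 170 181 184 185 179 169 162 161 161]
177 [124 130 138 129  94  61  62  79 141 171 181 184 184 180 165 163 159 160]
178 [119 119 133 127  92  64  57  78 140 173 180 184 186 180 165 158 160 161]
179 [113 117 131 126  92  63  61  75 140 169 181 184 184 177 164 159 161 159]
180 [128 114 111 116  84  61  60  75 142 170 180 183 178 172 163 155 158 161]
181 [151 141 128 104  81  63  60  75 142 168 180 176 152 154 158 155 157 158]
182 [156 155 147 133 114  91  70  77 141 169 168 143 121 145 158 156 154 155]
183 [157 158 159 163 1
[... 3267 characters left out ...]
 100  62  30   6  18  25  27  62 103 122 122 127 123 125
 127 125 124 125 124 127]
230 [115 112 116 113 104  67  33  20  20  24  25  51  93 121 129 126 124 124
 127 126 121 126 124 124]
231 [114 113 109 110 103  81  42  22  13  22  29  55 103 121 123 123 129 128
 126 125 125 124 123 115]
232 [110 108 109 113 107  97  54  14  17   9  33  71 112 124 126 123 121 120
 118 116 114 111 108 103]
233 [118 114 120 122 128 109  69  21   6  23  45  86 115 120 118 114 108 109
 100  94  89  78  77  70]
234 [126 123 127 127 129 114  73  23   8  26  51  84  94 101  93  89  81  74
  68  66  59  54  50  52]
235 [126 125 122 119 117 103  69  37  32  37  52  65  74  64  63  58  54  55
  53  52  50  50  51  51]
```

Run:
```python
from idx import *
q,_=fit((0,1))
fr=[vision.snapshot('scene')['pixels'].astype(np.float32) for _ in range(6)]
A=np.mean(fr,0); B=S['pixels'].astype(np.float32)
np.save('pics/avg5.npy',A)
P=lambda x,y,z:project(S,w(q,np.array([[x,y,z]])/1e3))[0]
# patch on S5 below the finger tips
for (r0,r1,c0,c1) in((184,190,299,309),(183,191,300,308),(185,189,300,307)):
    rr,cc=np.mgrid[r0:r1:.5,c0:c1:.5]
    a=cv2.remap(A,cc.astype(np.float32),rr.astype(np.float32),cv2.INTER_CUBIC)
    best=[]
    for d in np.arange(33,44,.25):
        sh=P(-62,-135,35)-P(-62,-135-d,35)
        for e in np.arange(-.6,.61,.2):
            b=cv2.remap(B,(cc+sh[0]).astype(np.float32),(rr+sh[1]+e).astype(np.float32),cv2.INTER_CUBIC)
            best.append((np.corrcoef(a.mean(2).ravel(),b.mean(2).ravel())[0,1],d,e))
    print(sorted(best)[-3:])
print('pred pointer root S0',P(-66,-135,52),'tip',P(-50,-135,52))
print('S0 near pointer'); g=B.mean(2).astype(int)
for r in range(180,198): print(r,g[r,300:324])
print('S5 avg'); g=A.mean(2).astype(int)
for r in range(180,200): print(r,g[r,293:312])
print('S5 yellow R-B')
g=(A[...,0]-A[...,2]).astype(int)
for r in range(184,203): print(r,g[r,292:306])
```

```text
[(np.float64(0.959996841195405), np.float64(39.25), np.float64(1.1102230246251565e-16)), (np.float64(0.9600293435207496), np.float64(39.75), np.float64(1.1102230246251565e-16)), (np.float64(0.9609163341024535), np.float64(39.5), np.float64(1.1102230246251565e-16))]
[(np.float64(0.9481325129486323), np.float64(40.25), np.float64(-0.19999999999999996)), (np.float64(0.948416008348889), np.float64(39.75), np.float64(-0.19999999999999996)), (np.float64(0.9489136694487011), np.float64(40.0), np.float64(-0.19999999999999996))]
[(np.float64(0.9851366319578029), np.float64(39.0), np.float64(1.1102230246251565e-16)), (np.float64(0.9865838524344763), np.float64(39.5), np.float64(1.1102230246251565e-16)), (np.float64(0.9872170624255584), np.float64(39.25), np.float64(1.1102230246251565e-16))]
pred pointer root S0 [313.11455769 188.2932711 ] tip [310.32781245 191.14767891]
S0 near pointer
180 [119 115 118 118 120 122 122 119 125 136 147 146 121  81  64  61  60  61
  60  69 111 147 154 151]
181 [151 123 114 114 118 119 121 123 122 125 139 129  96  66  59  61  61  61
  57  71 126 152 154 152]
182 [
[... 3689 characters left out ...]
91 [  0   0   2   7  36  90 117  99  40   6   3   4   4   5]
192 [  0   0   0   5  40  88 112  96  42   8   3   3   5   5]
193 [  0   0   1   5  40  89 111  95  44   8   2   6   6   5]
194 [  0   0   1   5  41  88 111 102  67  30  10  10   7   5]
195 [  0   0   0  10  57  96 115 120 127  91  31   6   3   7]
196 [  0   0   2  35  98 117 116 122 133 124  61   8   4   4]
197 [  1   1   6  57 109 122 121 126 129 113  55   7   0   0]
198 [  0   1   3  32  78 111 125 132 118  75  27   3   0   0]
199 [  2   2   1   5  34  72  95 102  75  29   4   0   0   0]
200 [ 5  4  2  2  4 13 43 49 25  3  0  0  1  0]
201 [ 7  7  5  4  1  2  5  6  1  0  0 -1 -1  0]
202 [ 6  7  6  5  3  3  1  0  0  0 -1  0 -1 -1]
```

Both estimates put the pointer slightly past the post (0–0.8 mm in the scene view, 1–2.5 mm in the top view), so I'm easing back 1 mm and holding there.

In the tool's units: -0.1 cm / 100 = -0.001.

Emit:
jog_arm(
  plan=[
    [[0,-0.001,0,0,0,0,0.5],[0,-0.001,0,0,0,0,0.5],[0,-0.001,0,0,0,0,0.5],[0,-0.001,0,0,0,0,0.5],[0,-0.001,0,0,0,0,0.5]],
  ],
)

```text
time: 15.45
tcp_pos: [0.5567, -0.1879, 0.0513]
orientation: [-179.9, -0.1, 9.3]
wrist_force: [0.4, 7.0, 7.2]
width: 0.125
finger_force: 30.0
```

Run:
```python
from h import *
A=np.mean([vision.snapshot('scene')['pixels'].astype(np.float32) for _ in range(20)],0)
go([.5509,-.1515,.0513],9.3)
g=A.mean(2); y=A[...,0]-A[...,2]
print(g[180:189,299:308].astype(int)); 
for r in(187,188): print(r+np.interp(57,y[r,296:300],np.arange(296,300)))
```

```text
shift [ 0.01 -3.68  0.  ] turn [-0.002 -0.001  0.   ] | t 16.45 tcp [ 0.5567 -0.1879  0.0513] [-1.799e+02 -1.000e-01  9.300e+00] F [-0.6  6.6  6.5] w 12.0 ff 30.0
[[112 115 127 100  63  57  67 118 158]
 [140 125 117  90  62  58  68 118 157]
 [151 149 139 107  78  65  69 118 155]
 [154 153 154 139 118  86  69 110 139]
 [154 158 167 168 146 100  65  74  79]
 [160 162 169 163 137  94  62  59  68]
 [175 161 161 141  99  67  59  67 103]
 [174 159 156 122  76  61  67  96 145]
 [153 157 161 137 105  91 108 136 153]]
485.99481833742476
485.99435028248587
```

The pointer and blade now agree within about 1 mm in both estimates. Holding.

Emit:
jog_arm(
  plan=[
    [[0,0,0,0,0,0,0.5],[0,0,0,0,0,0,0.5],[0,0,0,0,0,0,0.5],[0,0,0,0,0,0,0.5],[0,0,0,0,0,0,0.5]],
  ],
)

```text
time: 17.08
tcp_pos: [0.5567, -0.1879, 0.0513]
orientation: [-179.9, -0.1, 9.3]
wrist_force: [-0.7, 5.9, 6.9]
width: 0.126
finger_force: 30.0
```

Emit:
jog_arm(
  plan=[
    [[0,0,0,0,0,0,0.5],[0,0,0,0,0,0,0.5],[0,0,0,0,0,0,0.5],[0,0,0,0,0,0,0.5],[0,0,0,0,0,0,0.5]],
  ],
)

```text
time: 17.7
tcp_pos: [0.5567, -0.1879, 0.0513]
orientation: [-179.9, -0.1, 9.3]
wrist_force: [-0.3, 5.6, 6.6]
width: 0.128
finger_force: 30.0
```

Emit:
jog_arm(
  plan=[
    [[0,0,0,0,0,0,0.5],[0,0,0,0,0,0,0.5],[0,0,0,0,0,0,0.5],[0,0,0,0,0,0,0.5],[0,0,0,0,0,0,0.5]],
  ],
)

```text
time: 18.32
tcp_pos: [0.5567, -0.1879, 0.0513]
orientation: [-179.9, -0.1, 9.3]
wrist_force: [0.7, 6.5, 7.0]
width: 0.127
finger_force: 30.0
```

Emit:
jog_arm(
  plan=[
    [[0,0,0,0,0,0,0.5],[0,0,0,0,0,0,0.5],[0,0,0,0,0,0,0.5],[0,0,0,0,0,0,0.5],[0,0,0,0,0,0,0.5]],
  ],
)

```text
time: 18.95
tcp_pos: [0.5567, -0.1879, 0.0513]
orientation: [-179.9, -0.1, 9.3]
wrist_force: [-0.0, 6.5, 6.6]
width: 0.127
finger_force: 30.0
```

Emit:
jog_arm(
  plan=[
    [[0,0,0,0,0,0,0.5],[0,0,0,0,0,0,0.5],[0,0,0,0,0,0,0.5],[0,0,0,0,0,0,0.5],[0,0,0,0,0,0,0.5]],
  ],
)

```text
time: 19.58
tcp_pos: [0.5567, -0.1879, 0.0513]
orientation: [-179.9, -0.1, 9.3]
wrist_force: [-0.2, 7.1, 6.8]
width: 0.13
finger_force: 30.0
```

Emit:
jog_arm(
  plan=[
    [[0,0,0,0,0,0,0.5],[0,0,0,0,0,0,0.5],[0,0,0,0,0,0,0.5],[0,0,0,0,0,0,0.5],[0,0,0,0,0,0,0.5]],
  ],
)

```text
time: 20.2
tcp_pos: [0.5567, -0.1879, 0.0513]
orientation: [-179.9, -0.1, 9.3]
wrist_force: [-0.1, 5.4, 6.4]
width: 0.123
finger_force: 30.0
```

```bash
python3 -c "
from h import *
go([.5567,-.1879,.0513],9.3)
print(ticket.job_done())"
```

```text
shift [-0.  0. -0.] turn [-0.002 -0.001 -0.   ] | t 20.2 tcp [ 0.5567 -0.1879  0.0513] [-1.799e+02 -1.000e-01  9.300e+00] F [-0.1  5.4  6.4] w 11.6 ff 30.0
the job is handed in; nothing more can be done
None
```

The job is handed in at 20.2 s: the thick rod is home in both forks under the closed jaw, about 2 mm off centre, and the gripper still holds the slide, after more than 4 s there, with its pointer at the index post (about 1 mm by camera estimate; the top camera allowed up to 1.5 mm too far out).

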